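# Press home the end caps of three handpieces in order of height

## Robot

A 6-joint arm with a two-finger parallel gripper is mounted at the origin on the work surface. World frame = base frame: x ahead of the robot, y to its left, z up, the work surface at z = 0. Lengths are in m, angles in rad, forces in N, time in s.
With the tool pointing down it reaches from about 0.3 to 0.775 m from the base axis. Payload 14.6 kg.
Tool frame: the origin (TCP) lies on the centre line of the jaws, within the pads' length; the fingertips stand 14 mm ahead of it and the grasp point (between the pads) lies 5 mm behind it; z points along the fingers, y is the line along which they close (so a half turn about z gives the same grasp; the last joint's range is limited). The gripper opens to 85 mm and grips with 20 to 120 N. Pads are 22 mm wide; open, the fingers measure 114 mm over their backs; the gripper's body (76 mm by 85 mm) begins 54 mm behind the grasp point. The pads swing forward as they close: fully open they stand 13 mm farther back than shut.
Start: joints at [-1.318, 0.3, 1.521, -0, 1.321, -0.067], TCP at [0.173, -0.522, 0.245] pointing down, gripper open.
Joint ranges: [-3.03, 3.03], [-0.79, 2.21], [0.23, 2.52], [-1.04, 4.18], [0, 3.07], [-2.55, 2.55]. Speed limits (rad/s): [2.22, 2.22, 2.57, 3.14, 3.14, 3.14].

## Interface

Orientations are given as a rotation vector (axis times angle).
In Python, from cell import r gives the robot as it stands.
- The arm moves only by the shell command python3 -m crank 'ROWS' [FORCE]. ROWS is JSON, a list of rows, each a list of 7 numbers: the finger opening in m, from 0 to 0.0854, then the shift along the tool's x, y, z in m, then the turn, a rotation vector about the tool's x, y, z in rad. In form: [[claw, dx, dy, dz, ax, ay, az], ...]. A call has 1 to 12 rows; each row shifts and turns the commanded pose from where the row before left it, along the tool's axes as they then stand; what a row does not reach is not made up. A row lasts 1/8 s, in which the tool goes at most 62.5 mm and 10.7 degrees, less where a joint would pass 70% of its speed; a pose out of reach is approached as far as the arm can. A call is refused whole if a number of a shift passes 0.0625 or a number of a turn 0.188, either way. A call with a gripper value outside its range is refused whole. The fingers move at their own pace and stop on an object; FORCE is the grip in N (left out, the last holds). Time passes only in rows, so rows that do not move let the fingers close. It gives the time, the measured TCP pose, the force, the opening and the grip force at its end, in the units of the state.
- r.observe(): the state, without advancing time (a new reading comes with each control period).
- r.get_image(name): name is "scene" or "top"; returns the picture (480x640x3 uint8, red, green, blue); there is no depth.
- r.calibration(name): a dict with "mtx" (3x3 intrinsics, pixels), "k1" (the pictures are not rectified: a ray, as slopes to the right and down, at radius r is drawn at 1 + k1 r^2 times it, then the intrinsics apply), "world_to_cam" (4x4, takes a point from world to camera coordinates). Camera axes: x right, y down, z forward; pixel columns grow to the right and rows downward; lengths in m; the calibration is good to about 2 mm. A picture is of the moment at which its call begins. calibration takes no time and is no camera call.
- r.job_done(): hands the job in; it is judged then, once.
Trained networks look in the newest picture that a camera, given by its name, has taken for a name from the list of things; names that differ only in an ending like _2 or _b are one class to them, and where a whole thing is asked for, a point or a joint stands for the part that bears it (a point fixed in the world has none). Each returns a list of dicts, best first, with "confidence" (0 to 1); they miss things now and then, are a little off and sometimes report something else, mostly with a low value. They report only what shows in the picture. A call takes as long as a camera call. They do not tell look-alikes from the thing itself.
- r.search_frame(thing, camera): "point" ([x, y, z] in m, in world coordinates, good to about 4 mm: the middle of the surface that is visible of it).
- r.masks_of(thing, camera): "pixels" (480x640 bool, what is visible of it).
- r.landmark_of(thing, camera): "point" ([x, y, z] in m, in world coordinates, good to about 4 mm: a listed point, or the origin of a listed thing).
The state is a dict: "clock": time; "joint_pos": joint angles; "joint_vel": joint speeds; "effort": joint torques, N m; "tcp_pos": TCP position; "tcp_rot": TCP orientation; "contact_force": force on the tool from outside, world axes, zero at the start; "ft_torque": the same for the moment, N m; "width": finger opening in m; "gripper_force": force on a finger pad.
Only numpy, scipy, OpenCV 4.12 (cv2) and the standard library are available. Lean on these libraries where they do the work, as an engineer would, in place of code of your own. Each camera call takes 0.05 s, during which the arm holds its last target. There are 200 camera calls.

## Task

Three repaired dental handpieces stand upright in round bases on the repair mat, each with its end cap still sticking up. With the fingertips, lightly press each cap all the way down, one after another: first the shortest handpiece, then the middle one, then the tallest. Only touch them: do not grasp, lift, tip or shift a handpiece or its base, and leave the other things on the mat alone.

Things in the scene. Friction and masses are not known exactly. Their poses are not given: they have to be found in the camera images.
- short_stand: The short one of three handpieces: a plain aluminium cylinder 25 mm across, upright in a round dark steel base 72 mm across, 16 mm high (a 34 mm collar to 28 mm), all one loose piece of about 0.55 kg on the mat, whose top is 3 mm above the table. Origin: centre of the underside, z up. Handpiece rim 60 mm above it. The three differ only in height; their places are swapped from start to start.
- short_cap_top (a point): Centre of the flat top of the short handpiece's steel end cap, a disc 18 mm across on the handpiece's axis; up to 10 mm above the rim, 70 mm above the stand's origin, when fully out. It moves down with the cap.
- short_cap (a joint): How far that end cap is pushed down, in m: 0 fully out (starts between 0 and 0.001), 0.008 all the way down against a hard stop, where 2 mm of it still stands above the rim. It slides with a steady drag of about 4 N (a little more when pushed fast), has no spring, and stays where it is left. A light press means well under 25 N.
- middle_stand: The middle one of three handpieces: a plain aluminium cylinder 25 mm across, upright in a round dark steel base 72 mm across, 16 mm high (a 34 mm collar to 28 mm), all one loose piece of about 0.55 kg on the mat, whose top is 3 mm above the table. Origin: centre of the underside, z up. Handpiece rim 85 mm above it. The three differ only in height; their places are swapped from start to start.
- middle_cap_top (a point): Centre of the flat top of the middle handpiece's steel end cap, a disc 18 mm across on the handpiece's axis; up to 10 mm above the rim, 95 mm above the stand's origin, when fully out. It moves down with the cap.
- middle_cap (a joint): How far that end cap is pushed down, in m: 0 fully out (starts between 0 and 0.001), 0.008 all the way down against a hard stop, where 2 mm of it still stands above the rim. It slides with a steady drag of about 4 N (a little more when pushed fast), has no spring, and stays where it is left. A light press means well under 25 N.
- tall_stand: The tall one of three handpieces: a plain aluminium cylinder 25 mm across, upright in a round dark steel base 72 mm across, 16 mm high (a 34 mm collar to 28 mm), all one loose piece of about 0.55 kg on the mat, whose top is 3 mm above the table. Origin: centre of the underside, z up. Handpiece rim 110 mm above it. The three differ only in height; their places are swapped from start to start.
- tall_cap_top (a point): Centre of the flat top of the tall handpiece's steel end cap, a disc 18 mm across on the handpiece's axis; up to 10 mm above the rim, 120 mm above the stand's origin, when fully out. It moves down with the cap.
- tall_cap (a joint): How far that end cap is pushed down, in m: 0 fully out (starts between 0 and 0.001), 0.008 all the way down against a hard stop, where 2 mm of it still stands above the rim. It slides with a steady drag of about 4 N (a little more when pushed fast), has no spring, and stays where it is left. A light press means well under 25 N.
- bent_a: A loose bent aluminium dental handpiece lying on its side among the stands, about 115 mm long, 20 mm high, 60 g. Origin under its straight part, x along it. Not part of the job.
- bent_b: A second, like bent_a, lying on the left side of the mat. Not part of the job.
- sleeve: A loose plain aluminium sleeve standing upright on the mat by itself among the stands, without a base or a cap, 28 mm across at its foot, 22 mm at the top, 55 mm high, 60 g. Origin: centre of its underside. Not part of the job.
- cup: A loose open steel cup about 70 mm across and 45 mm high, far part of the mat. Origin: centre of its underside. Not part of the job.
- oil: A loose white plastic oil bottle with a thin nozzle, 38 mm across, 98 mm high, 90 g, far part of the mat. Origin: centre of its underside. Not part of the job.
- dish: A loose shallow aluminium dish about 76 mm across, 16 mm high, right side of the mat. Origin: centre of its underside. Not part of the job.
- driver: A loose screwdriver with a black handle, 150 mm long, lying across the near part of the mat. Origin on its axis line, at mat height. Not part of the job.
Things that resemble listed ones, but are neither listed nor needed, are in the scene too. What is shaped like the tall_stand but yellow is not meant. What is shaped like the short_stand but green is not meant.

How it is judged:
By the outcome, as a careful person would: the job done as asked, in the order asked, and still so for the second after the job is handed in, with the robot touching nothing.
It also fails if it takes over 56 s, if anything falls off the work surface, if the arm or the gripper's body presses on something with over 40 N, if the wrist force passes 120 N, or if a joint passes its speed limit or range.

## Working session

There is one attempt and no reset: what is moved stays moved. The work goes in short steps, Python scripts to look and compute and a shell command to move; the robot and the scene stay as the last step left them, time stands still between calls to the robot, and variables do not carry over. Pictures are saved under pics/ and viewed, at most 10 in all, crops included, and the job is handed in when it is done.

```bash
mkdir -p pics; python3 - <<'E'
from cell import r
import cv2,numpy as np
for c in("scene","top"):
    cv2.imwrite(f"pics/{c}0.png",r.get_image(c)[:,:,::-1])
    k=r.calibration(c);print(c,k["mtx"].tolist(),k["k1"],np.round(k["world_to_cam"],4).tolist())
for n in("short","middle","tall"):
  for c in("scene","top"):
    for d in r.landmark_of(n+"_cap_top",c)[:4]: print(n,c,np.round(d["point"],3),round(d["confidence"],2))
s=r.observe();print(s["clock"],s["tcp_pos"],s["tcp_rot"],s["contact_force"],s["width"])
E
```

```text
scene [[599.3612454605376, 0.0, 310.58528525234965], [0.0, 599.3612454605376, 240.01275637845657], [0.0, 0.0, 1.0]] 0.0005606243747773239 [[-0.5698, 0.8218, 0.0016, 0.3241], [0.544, 0.3787, -0.7488, -0.2524], [-0.6159, -0.4258, -0.6628, 1.7722], [0.0, 0.0, 0.0, 1.0]]
top [[479.4210102538177, 0.0, 319.83839804131935], [0.0, 479.4210102538177, 242.8064421316088], [0.0, 0.0, 1.0]] 0.044184226847906856 [[-0.0271, -0.9995, -0.0144, 0.028], [-0.9939, 0.0285, -0.1069, 0.5706], [0.1072, 0.0114, -0.9942, 1.0498], [0.0, 0.0, 0.0, 1.0]]
short scene [0.608 0.25  0.074] 0.6
short scene [0.719 0.3   0.074] 0.58
short top [0.603 0.25  0.074] 0.46
short top [0.716 0.303 0.073] 0.43
middle scene [ 0.574 -0.368 -0.001] 0.64
middle scene [ 0.516 -0.253  0.095] 0.42
middle top [ 0.518 -0.254  0.103] 0.5
tall scene [ 0.57  -0.022  0.124] 0.52
tall scene [ 0.692 -0.03   0.126] 0.46
tall scene [0.601 0.1   0.123] 0.38
tall top [ 0.575 -0.02   0.123] 0.55
tall top [ 0.697 -0.029  0.122] 0.48
tall top [0.602 0.101 0.123] 0.44
0.4 [ 0.17290666 -0.52207034  0.24518864] [-3.10131145e+00 -5.00222195e-01  2.17086667e-07] [-0.31499457 -1.63913374  0.04187106] 0.0855752991522363
```

View pics/scene0.png

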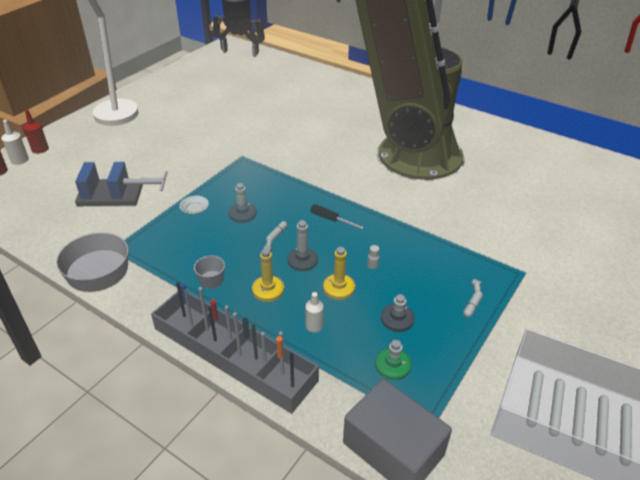

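View pics/top0.png

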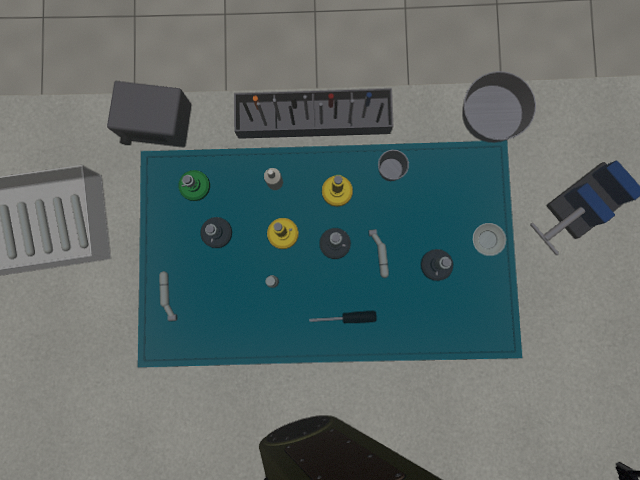

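Short candidates: dark base, scene (398,315), or green (394,360), so dark. Tall candidates: dark (302,255), or yellow (267,287) and (340,285), so dark. Middle candidate: dark (242,210) only; the first detection at y=-0.368 is the dish, and the sleeve at (373,257) has no base. Next, a close crop check.

```bash
cat > h.py <<'E'
import numpy as np
from cell import r
def proj(c,p):
    k=r.calibration(c);q=(k["world_to_cam"]@np.r_[p,1])[:3];s=q[:2]/q[2]
    s=s*(1+k["k1"]*s@s);return (k["mtx"]@np.r_[s,1])[:2]
P={"short":[.606,.25,.073],"middle":[.517,-.2535,.098],"tall":[.5725,-.021,.123]}
E
python3 - <<'E'
from h import *
import cv2
rows=[]
for c in("scene","top"):
    im=cv2.imread(f"pics/{c}0.png");row=[]
    for n in P:
        u=proj(c,P[n]);o=np.round(u).astype(int)-20;print(c,n,u.round(1),"origin",o)
        a=cv2.resize(im[o[1]:o[1]+44,o[0]:o[0]+40],None,fx=6.5,fy=6.5,interpolation=cv2.INTER_CUBIC)
        cv2.drawMarker(a,tuple(int(v) for v in (u-o+.5)*6.5),(0,0,255),0,10)
        row.append(a)
    rows.append(np.hstack(row))
cv2.imwrite("pics/crop.png",np.vstack(rows))
E
```

```text
scene short [399.4 296.5] origin [379 276]
scene middle [239.  183.7] origin [219 164]
scene tall [302.  221.7] origin [282 202]
top short [209.8 227.9] origin [190 208]
top middle [447.1 261.5] origin [427 242]
top tall [335.2 236.9] origin [315 217]
```

View pics/crop.png

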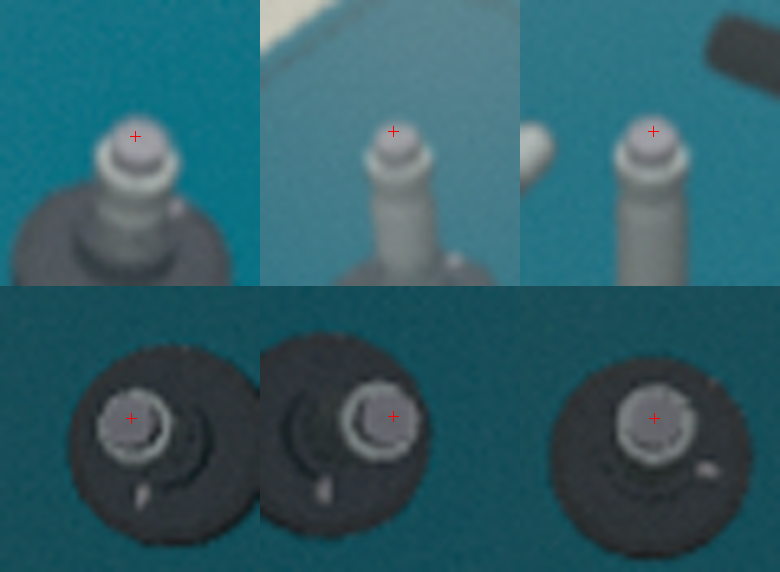

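The crops show all three on dark bases with steel caps out. The cap centres sit within 1–1.5 px of the projected points. I'll refine with those offsets and work out the moves.

```bash
python3 - <<'E'
from h import *
from scipy.optimize import least_squares
from scipy.spatial.transform import Rotation as R
o=dict(short=[(209.8,228.7),(399.9,296.9)],middle=[(445.7,261.5),(239.6,184.7)],tall=[(335.4,237.2),(302.1,222.1)])
s=r.observe();Rm=R.from_rotvec(s["tcp_rot"]).as_matrix();print(Rm.round(3))
for n in P:
    f=lambda q:np.r_[proj("top",np.r_[q,P[n][2]])-o[n][0],proj("scene",np.r_[q,P[n][2]])-o[n][1]]
    g=least_squares(f,P[n][:2]);print(n,g.x.round(4),g.fun.round(1),"tool shift",(Rm.T@np.r_[g.x-s["tcp_pos"][:2],0]).round(4))
E
```

```text
[[ 0.949  0.314 -0.   ]
 [ 0.314 -0.949  0.   ]
 [ 0.    -0.    -1.   ]]
short [0.6051 0.2506] [-0.3 -0.3 -0.1 -0.6] tool shift [ 6.532e-01 -5.976e-01  1.000e-04]
middle [ 0.5177 -0.2506] [-0.  -0.3  0.2 -0.5] tool shift [ 0.4126 -0.1493  0.    ]
tall [ 0.5723 -0.0211] [-0.2 -0.2 -0.  -0.4] tool shift [ 5.367e-01 -3.500e-01  1.000e-04]
```

```bash
python3 -m crank '[[0,0.02,-0.018,0,0,0,0],[0,0.04,-0.037,0,0,0,0],[0,0.041,-0.037,0,0,0,0],[0,0.041,-0.037,0,0,0,0],[0,0.041,-0.037,0,0,0,0],[0,0.041,-0.037,0,0,0,0],[0,0.041,-0.037,0,0,0,0],[0,0.041,-0.037,0,0,0,0],[0,0.041,-0.037,0,0,0,0],[0,0.041,-0.037,0,0,0,0],[0,0.041,-0.037,0,0,0,0],[0,0.041,-0.037,0,0,0,0]]' 20; python3 -m crank '[[0,0.041,-0.037,0,0,0,0],[0,0.041,-0.037,0,0,0,0],[0,0.041,-0.037,0,0,0,0],[0,0.041,-0.037,0,0,0,0],[0,0.02,-0.02,0,0,0,0],[0,0,0,0,0,0,0],[0,0,0,0,0,0,0]]'
cat > go.py <<'E'
import sys
from h import *
from scipy.spatial.transform import Rotation as R
T=dict(short=[.6051,.2506,.073],middle=[.5177,-.2506,.098],tall=[.5723,-.0211,.123])
s=r.observe();M=R.from_rotvec(s["tcp_rot"]).as_matrix()
t=np.array(T[sys.argv[1]])+[0,0,.014]
print(round(s["clock"],2),s["tcp_pos"].round(4) if hasattr(s["tcp_pos"],"round") else s["tcp_pos"],"tilt",M[:,2].round(3),"F",np.round(s["contact_force"],2),"w",s["width"],"to contact, tool:",(M.T@(t-s["tcp_pos"])).round(4))
E
python3 go.py short
```

```text
clock: 1.9
tcp_pos: [0.4861, 0.0309, 0.2455]
tcp_rot: [3.101, 0.5, 0.001]
contact_force: [1.6, -1.2, -0.7]
width: 0.0
gripper_force: 0.0
clock: 2.78
tcp_pos: [0.6071, 0.2459, 0.2451]
tcp_rot: [3.101, 0.5, -0.001]
contact_force: [1.1, -1.4, -0.2]
width: -0.0001
gripper_force: 0.0
2.77 [0.6071 0.2459 0.2451] tilt [-0. -0. -1.] F [ 1.08 -1.43 -0.17] w -8.220794126147593e-05 to contact, tool: [-0.0004 -0.0051  0.1581]
```

```bash
python3 -m crank '[[0,0,-0.005,0.03,0,0,0],[0,0,0,0.04,0,0,0],[0,0,0,0.04,0,0,0],[0,0,0,0.025,0,0,0],[0,0,0,0.01,0,0,0],[0,0,0,0,0,0,0]]'
python3 go.py short; python3 - <<'E'
from h import *
import cv2
rows=[]
for c in("scene","top"):
    im=r.get_image(c)[:,:,::-1];o=np.round(proj(c,P["short"])).astype(int)-[40,50]
    rows.append(cv2.resize(im[o[1]:o[1]+90,o[0]:o[0]+80],None,fx=5,fy=5,interpolation=cv2.INTER_CUBIC))
cv2.imwrite("pics/s1.png",np.hstack(rows))
E
```

```text
clock: 3.52
tcp_pos: [0.6058, 0.2507, 0.1007]
tcp_rot: [-3.102, -0.499, -0.0]
contact_force: [-0.6, 0.0, -0.3]
width: 0.0001
gripper_force: 0.0
3.52 [0.6058 0.2507 0.1007] tilt [ 0.  0. -1.] F [-0.58  0.02 -0.28] w 6.30524723264456e-05 to contact, tool: [-0.0007 -0.0002  0.0137]
```

View pics/s1.png

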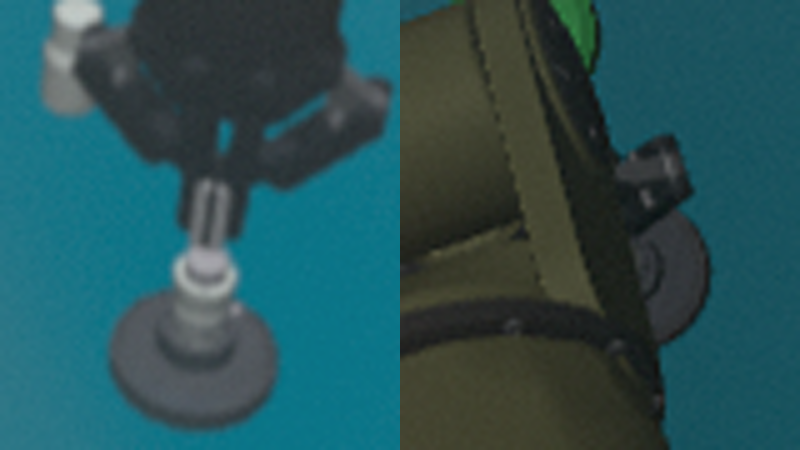

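The fingertips hover centred over the short cap at about (208,255) in the left crop. Now I press slowly.

```bash
python3 -m crank '[[0,0,0,0.008,0,0,0],[0,0,0,0.004,0,0,0],[0,0,0,0.002,0,0,0],[0,0,0,0.0015,0,0,0],[0,0,0,0.0015,0,0,0],[0,0,0,0.0015,0,0,0]]'; python3 go.py short;  python3 -m crank '[[0,0,0,0.001,0,0,0],[0,0,0,0.001,0,0,0]]'
```

```text
clock: 4.38
tcp_pos: [0.6058, 0.2512, 0.0819]
tcp_rot: [-3.101, -0.5, -0.0]
contact_force: [-3.3, -0.9, 3.8]
width: -0.0
gripper_force: 2.1
4.38 [0.6058 0.2512 0.0819] tilt [ 0.  0. -1.] F [-3.26 -0.89  3.75] w -4.552838093507038e-05 to contact, tool: [-0.0008  0.0004 -0.0051]
clock: 4.62
tcp_pos: [0.6057, 0.2512, 0.0798]
tcp_rot: [-3.101, -0.5, -0.0]
contact_force: [-3.7, -0.6, 4.0]
width: -0.0
gripper_force: 2.1
```

```bash
python3 -m crank '[[0,0,0,0.0007,0,0,0]]';python3 -m crank '[[0,0,0,0.0005,0,0,0]]'
```

```text
clock: 4.75
tcp_pos: [0.6058, 0.2512, 0.0791]
tcp_rot: [-3.101, -0.5, -0.0]
contact_force: [-4.0, -0.8, 9.1]
width: 0.0001
gripper_force: 4.9
clock: 4.88
tcp_pos: [0.6058, 0.2512, 0.079]
tcp_rot: [-3.101, -0.5, -0.0]
contact_force: [-6.1, -2.1, 10.3]
width: 0.0001
gripper_force: 5.5
```

The cap hit its hard stop exactly at the expected height (tip at 0.065). I lift and go to the middle one.

```bash
python3 -m crank '[[0,0,0,-0.004,0,0,0],[0,0,0,-0.02,0,0,0],[0,0,0,-0.04,0,0,0],[0,0,0,-0.04,0,0,0],[0,0,0,-0.02,0,0,0],[0,0,0,0,0,0,0]]'; python3 go.py middle
```

```text
clock: 5.62
tcp_pos: [0.6063, 0.2514, 0.2052]
tcp_rot: [-3.101, -0.5, -0.006]
contact_force: [0.1, -0.3, -0.7]
width: 0.0002
gripper_force: 0.0
5.62 [0.6063 0.2514 0.2052] tilt [ 0.004  0.001 -1.   ] F [ 0.11 -0.26 -0.67] w 0.00015535706698002253 to contact, tool: [-0.2424  0.4487  0.0922]
```

```bash
python3 -m crank '[[0,-0.01,0.019,0,0,0,0],[0,-0.022,0.04,0,0,0,0],[0,-0.022,0.041,0,0,0,0],[0,-0.022,0.041,0,0,0,0],[0,-0.022,0.041,0,0,0,0],[0,-0.022,0.041,0,0,0,0],[0,-0.022,0.041,0,0,0,0],[0,-0.022,0.041,0,0,0,0],[0,-0.022,0.041,0,0,0,0],[0,-0.022,0.041,0,0,0,0],[0,-0.022,0.041,0,0,0,0],[0,-0.012,0.02,0,0,0,0]]'; python3 -m crank '[[0,0,0,0,0,0,0],[0,0,0,0,0,0,0]]'; python3 go.py middle
```

```text
clock: 7.12
tcp_pos: [0.5159, -0.2521, 0.2016]
tcp_rot: [-3.101, -0.497, 0.002]
contact_force: [0.3, 0.3, 0.2]
width: -0.0001
gripper_force: 0.0
clock: 7.38
tcp_pos: [0.5169, -0.2494, 0.2021]
tcp_rot: [-3.101, -0.501, 0.001]
contact_force: [0.4, -0.3, 0.6]
width: 0.0001
gripper_force: 0.0
7.38 [ 0.5169 -0.2494  0.2021] tilt [-0.001  0.001 -1.   ] F [ 0.41 -0.33  0.61] w 6.408341509452645e-05 to contact, tool: [0.0004 0.0015 0.0901]
```

```bash
python3 -m crank '[[0,0,0.0015,0.02,0,0,0],[0,0,0,0.03,0,0,0],[0,0,0,0.02,0,0,0],[0,0,0,0.006,0,0,0],[0,0,0,0,0,0,0]]'
python3 go.py middle; python3 - <<'E'
from h import *
import cv2
rows=[]
for c in("scene","top"):
    im=r.get_image(c)[:,:,::-1];o=np.round(proj(c,P["middle"])).astype(int)-[40,50]
    rows.append(cv2.resize(im[o[1]:o[1]+90,o[0]:o[0]+80],None,fx=5,fy=5,interpolation=cv2.INTER_CUBIC))
cv2.imwrite("pics/m1.png",np.hstack(rows))
E
```

```text
clock: 8.0
tcp_pos: [0.5176, -0.2511, 0.1269]
tcp_rot: [-3.101, -0.501, -0.0]
contact_force: [0.4, 0.5, 0.4]
width: -0.0
gripper_force: 0.0
8.0 [ 0.5176 -0.2511  0.1269] tilt [ 0.  0. -1.] F [0.43 0.52 0.42] w -2.933476364612992e-05 to contact, tool: [ 0.0002 -0.0004  0.0149]
```

View pics/m1.png

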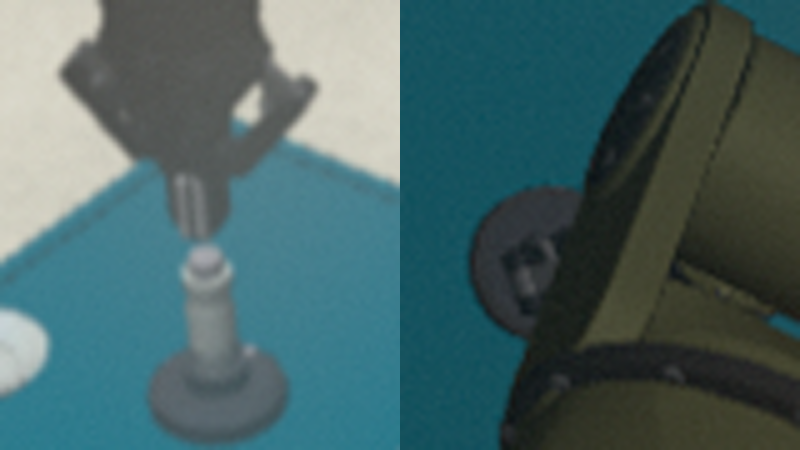

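In the left crop the fingertips at (199,235) are about 2 mm left of the middle cap at (206,252). I nudge by 1.5 mm and press.

```bash
python3 -m crank '[[0,0,-0.0015,0.005,0,0,0],[0,0,0,0.005,0,0,0],[0,0,0,0.003,0,0,0],[0,0,0,0.002,0,0,0],[0,0,0,0.0015,0,0,0],[0,0,0,0.0015,0,0,0],[0,0,0,0.0015,0,0,0]]'; python3 -m crank '[[0,0,0,0.001,0,0,0],[0,0,0,0.001,0,0,0]]'
```

```text
clock: 8.98
tcp_pos: [0.5168, -0.2502, 0.1071]
tcp_rot: [3.101, 0.5, -0.0]
contact_force: [-2.6, 0.6, 3.8]
width: -0.0
gripper_force: 2.1
clock: 9.22
tcp_pos: [0.5169, -0.2502, 0.1051]
tcp_rot: [3.101, 0.5, 0.0]
contact_force: [-2.8, -0.2, 4.7]
width: -0.0
gripper_force: 2.1
```

Stop is expected at a TCP height of 0.104.

```bash
python3 -m crank '[[0,0,0,0.001,0,0,0]]'; python3 -m crank '[[0,0,0,0.0006,0,0,0]]'
```

```text
clock: 9.35
tcp_pos: [0.5169, -0.2502, 0.104]
tcp_rot: [3.102, 0.5, -0.0]
contact_force: [-3.3, 1.0, 8.6]
width: 0.0001
gripper_force: 4.7
clock: 9.48
tcp_pos: [0.517, -0.2503, 0.104]
tcp_rot: [3.101, 0.5, 0.001]
contact_force: [-5.8, 2.9, 13.4]
width: -0.0001
gripper_force: 6.9
```

```bash
python3 -m crank '[[0,0,0,-0.004,0,0,0],[0,0,0,-0.02,0,0,0],[0,0,0,-0.04,0,0,0],[0,0,0,-0.03,0,0,0],[0,0,0,-0.005,0,0,0],[0,0,0,0,0,0,0]]'; python3 go.py tall
```

```text
clock: 10.22
tcp_pos: [0.5167, -0.2501, 0.2017]
tcp_rot: [-3.101, -0.5, 0.001]
contact_force: [0.0, -0.1, -1.9]
width: 0.0002
gripper_force: 0.0
10.22 [ 0.5167 -0.2501  0.2017] tilt [-0.001  0.    -1.   ] F [ 0.03 -0.05 -1.9 ] w 0.00020625481279793256 to contact, tool: [ 0.1248 -0.1999  0.0648]
```

```bash
python3 -m crank '[[0,0.01,-0.016,0,0,0,0],[0,0.02,-0.032,0,0,0,0],[0,0.022,-0.036,0,0,0,0],[0,0.022,-0.036,0,0,0,0],[0,0.022,-0.035,0,0,0,0],[0,0.02,-0.031,0,0,0,0],[0,0.009,-0.014,0,0,0,0],[0,0,0,0.02,0,0,0],[0,0,0,0.022,0,0,0],[0,0,0,0.008,0,0,0],[0,0,0,0,0,0,0]]'
python3 go.py tall; python3 - <<'E'
from h import *
import cv2
rows=[]
for c in("scene","top"):
    im=r.get_image(c)[:,:,::-1];o=np.round(proj(c,P["tall"])).astype(int)-[40,50]
    rows.append(cv2.resize(im[o[1]:o[1]+90,o[0]:o[0]+80],None,fx=5,fy=5,interpolation=cv2.INTER_CUBIC))
cv2.imwrite("pics/t1.png",np.hstack(rows))
E
```

```text
clock: 11.6
tcp_pos: [0.5725, -0.0211, 0.1522]
tcp_rot: [-3.101, -0.5, 0.001]
contact_force: [0.8, -0.1, -0.1]
width: 0.0
gripper_force: 0.0
11.6 [ 0.5725 -0.0211  0.1522] tilt [-0.001  0.    -1.   ] F [ 0.81 -0.1  -0.11] w 3.676287245723561e-05 to contact, tool: [-0.0002 -0.0001  0.0152]
```

View pics/t1.png

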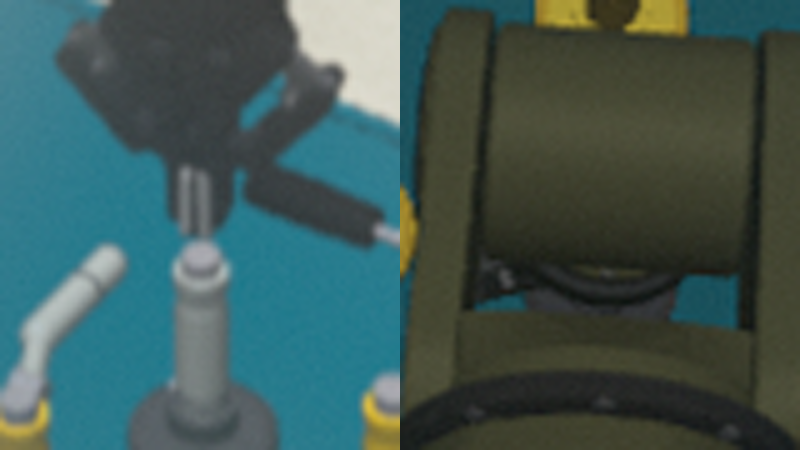

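The fingertips at (199,235) are centred over the tall cap at (201,258), with nothing else near them. I press; the stop is expected at a TCP height of 0.129.

```bash
python3 -m crank '[[0,0,0,0.005,0,0,0],[0,0,0,0.005,0,0,0],[0,0,0,0.003,0,0,0],[0,0,0,0.002,0,0,0],[0,0,0,0.0015,0,0,0],[0,0,0,0.0015,0,0,0],[0,0,0,0.0015,0,0,0],[0,0,0,0.001,0,0,0],[0,0,0,0.001,0,0,0]]'; python3 -m crank '[[0,0,0,0.001,0,0,0]]'; python3 -m crank '[[0,0,0,0.0006,0,0,0]]'
```

```text
clock: 12.82
tcp_pos: [0.5727, -0.021, 0.131]
tcp_rot: [3.101, 0.5, 0.0]
contact_force: [-1.7, 0.2, 3.8]
width: 0.0002
gripper_force: 2.1
clock: 12.95
tcp_pos: [0.5727, -0.021, 0.13]
tcp_rot: [3.101, 0.5, 0.0]
contact_force: [-1.0, 0.0, 3.8]
width: -0.0001
gripper_force: 2.1
clock: 13.08
tcp_pos: [0.5727, -0.021, 0.1293]
tcp_rot: [-3.102, -0.5, -0.0]
contact_force: [-1.3, 1.0, 4.1]
width: -0.0
gripper_force: 2.0
```

```bash
python3 -m crank '[[0,0,0,0.0005,0,0,0]]'; python3 -m crank '[[0,0,0,0.0005,0,0,0]]'
```

```text
clock: 13.2
tcp_pos: [0.5728, -0.0211, 0.1291]
tcp_rot: [3.101, 0.5, 0.001]
contact_force: [-3.7, 0.9, 9.2]
width: 0.0
gripper_force: 4.2
clock: 13.32
tcp_pos: [0.5729, -0.0211, 0.129]
tcp_rot: [3.101, 0.5, 0.001]
contact_force: [-3.7, 0.2, 13.8]
width: -0.0001
gripper_force: 6.5
```

Hard stop reached. I lift clear, swing aside and check.

```bash
python3 -m crank '[[0,0,0,-0.004,0,0,0],[0,0,0,-0.02,0,0,0],[0,0,0,-0.04,0,0,0],[0,0,0,-0.03,0,0,0],[0,-0.03,0.03,-0.01,0,0,0],[0,-0.04,0.04,0,0,0,0],[0,-0.04,0.04,0,0,0,0],[0,-0.04,0.04,0,0,0,0],[0,-0.04,0.04,0,0,0,0],[0,-0.03,0.03,0,0,0,0],[0,0,0,0,0,0,0]]'; python3 - <<'E'
from h import *
import cv2
im=r.get_image("scene")[:,:,::-1];old=cv2.imread("pics/scene0.png");rows=[]
for a in(old,im):
    rows.append(np.hstack([cv2.resize(a[o[1]-20:o[1]+50,o[0]-25:o[0]+25],(266,298),interpolation=cv2.INTER_CUBIC) for o in (np.round(proj("scene",P[n])).astype(int) for n in P)]))
cv2.imwrite("pics/end.png",np.vstack(rows))
E
```

```text
clock: 14.7
tcp_pos: [0.4317, -0.301, 0.2321]
tcp_rot: [-3.102, -0.495, 0.001]
contact_force: [-0.1, 0.9, -0.0]
width: 0.0003
gripper_force: 0.0
```

View pics/end.png

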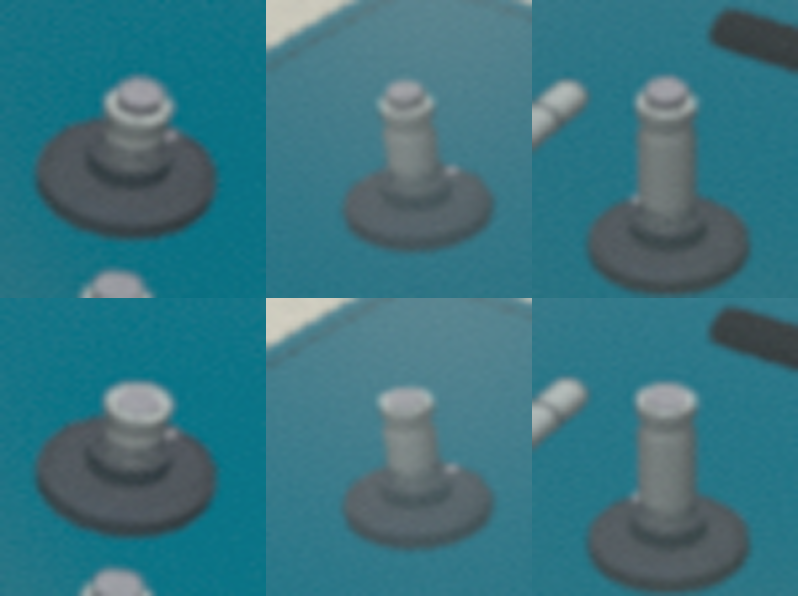

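The before (top row) and after (bottom row) crops show all three caps down and the stands where they were.

```bash
python3 -c "
from cell import r
print(r.job_done())"
```

```text
the job is handed in; nothing more can be done
None
```

All three caps were pressed to their hard stops in order (short, middle, tall) with no force reading above about 15 N; the final picture shows the stands in place, and the job was handed in at about 15 s.

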